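# Shut the injector rig's guard, then key its enable switch and hold it on

### The arm

A 6-joint arm with a two-finger parallel gripper is mounted at the origin on the work surface. World frame = base frame: x ahead of the robot, y to its left, z up, the work surface at z = 0. Lengths are in m, angles in rad, forces in N, time in s.
With the tool pointing down it reaches from about 0.25 to 0.725 m from the base axis. Payload 4 kg.
Tool frame: the origin (TCP) lies midway between the tips of the shut fingers; the grasp point (between the pads) lies 19 mm behind it (bot.grip_point_offset is the distance from the TCP to the grasp point, in m); z points along the fingers, y is the line along which they close (so a half turn about z gives the same grasp; the last joint's range is limited). The gripper opens to 85 mm and grips with 20 to 120 N. Pads are 22 mm wide; open, the fingers measure 114 mm over their backs; the gripper's body (76 mm by 85 mm) begins 54 mm behind the grasp point. The pads swing forward as they close: fully open they stand 13 mm farther back than shut.
Start: joints at [1.285, 0.241, 0.005, 1.335, 0, 1.571], TCP at [0.141, 0.48, 0.231] pointing down, gripper open.
Joint ranges: [-2.72, 2.72], [-1.05, 1.87], [-1.09, 1.28], [-1.99, 2.15], [-1.42, 1.44], [-3.14, 3.14]. Speed limits (rad/s): [2.79, 2.79, 3.14, 3.14, 3.14, 3.14].

### API

Orientations are given as a unit quaternion [x, y, z, w].
In Python, from workcell import bot gives the robot as it stands.
- The arm moves only by the tool step_arm, never from a script. Its argument "targets" is text: rows parted by semicolons, each of 7 numbers parted by spaces: the opening, from -1 (shut) to 1 (fully open), so that 0 is half open, then the shift along the world's x, y, z normalised to -1 to 1, where 1 is 0.5 m, then the turn, a rotation vector about the world's x, y, z normalised to -1 to 1, where 1 is pi/4 rad. In form: gripper x y z wx wy wz; .... A call has 1 to 10 rows; each row is the pose to reach, as a shift and turn from the pose commanded when the call began; what a row does not reach only later rows make up. A row lasts 1/12 s, in which the tool goes at most 41.7 mm and 7.16 degrees, less where a joint would pass 70% of its speed; a pose out of reach is approached as far as the arm can. A call with a number of a shift or a turn outside -1 to 1 is refused whole. A call with a gripper value outside its range is refused whole. The fingers move at their own pace and stop on an object; the grip force is fixed at half the most. Time passes only in rows, so rows that repeat a pose let the fingers close. It gives the time, the measured TCP pose, the force, the opening and the grip force at its end, in the units of the state.
- bot.get_obs(): the state, without advancing time (a new reading comes with each control period).
- bot.camera(name): name is "scene" or "top"; returns the picture (384x512x3 uint8, red, green, blue); there is no depth.
- bot.camera_info(name): a dict with "vertical_fov" (degrees; the focal length in pixels is half the picture's height over the tangent of half this angle, whatever the lens; pixels are square), "cx", "cy" (the principal point, pixels), "D" ([k1, k2, p1, p2, k3] as OpenCV has them; the pictures are not rectified), "pose" (4x4, takes a point from camera to world coordinates). Camera axes: x right, y up, looking along -z (the intrinsics and any distortion apply to the point x, -y, -z); pixel columns grow to the right and rows downward; lengths in m; the calibration is good to about 2 mm. A picture is of the moment at which its call begins. camera_info takes no time and is no camera call.
- bot.job_done(): hands the job in; it is judged then, once.
The state is a dict: "clock": time; "joint_pos": joint angles; "joint_vel": joint speeds; "tau": joint torques, N m; "eef_pos": TCP position; "tool_rot": TCP orientation; "ft_force": force on the tool from outside, world axes, zero at the start; "ft_torque": the same for the moment, N m; "grip_width": finger opening in m; "grasp_force": force on a finger pad.
Only numpy, scipy, OpenCV 4.12 (cv2) and the standard library are available. Lean on these libraries where they do the work, as an engineer would, in place of code of your own. Each camera call takes 0.05 s, during which the arm holds its last target. There are 200 camera calls.

### The job

First push or pull the clear guard of the injector test rig all the way down, and leave it shut. Then take the red key out of its parking block, stand it in the key switch, work it down past the sticky pins until it is fully home, and turn it a quarter clockwise (seen from above) to its stop. The switch springs back, so finish while still gripping the key and holding it turned; leave the blue key and the other things on the bench where they are.

Things in the scene. Friction and masses are not known exactly. Their poses are not given: they have to be found in the camera images.
- guard (a joint): height of the clear guard above its shut position, m: 0 = fully down, 0.13 = top. An upright clear pane, 272 mm wide (y), 5 mm thick, 140 mm tall, sliding straight up and down between two green posts, tops at 330 mm. It stays where it is left (7 N friction, 0.4 kg): about 3 N pushes it down, about 11 N lifts it.
- guard_handle (a point): middle of the top face of the yellow handle on the guard's top edge; moves with the guard; 202 mm over the bench when shut, up to 332 mm. Handle 90 mm long (this frame's y), 14 mm thick (x), 34 mm tall; z up; the guard's face looks to -x. The posts' inner sides stand 138 mm either side of it. Behind the pane nothing near stands higher than 175 mm.
- key: red-headed key standing blade down in a parking block, shoulder on the block's top (z = 36 mm). Origin: centre of the head's underside (shoulder), z up. Head 30 wide (x), 10 thick (y), 38 mm tall. Below it a round neck, 5 mm across, 6.5 mm long, then a flat steel blade 12 wide (x), 4 mm thick (y); its stepped tip ends 28 mm below the shoulder. 40 g. Half a turn about z makes no difference.
- park_a: aluminium parking block, fixed, 50 x 44 x 36 mm, origin under its centre, keyway along its x; it holds the red key (which block stands left or right varies).
- spare_key: a key of the same shape with a blue head, in the other parking block: leave it alone.
- park_b: aluminium parking block like park_a, fixed; holds the blue key.
- mouth (a point): middle of the keyway's mouth on top of the square steel switch tower (50 x 50 mm), 81 mm up, fixed; z up. Keyway 14 mm along x, 6 mm along y. Home = key's shoulder on the top face. Two sticky sprung pins resist from about 10 mm depth on, up to some 15 N; wiggling eases it a little. It turns freely only when home (blade clears the face plate). Black box below: 45 mm high, x -55 to +95, y -70 to +70 mm from here.
- plug (a joint): turn of the lock cylinder in rad: 0 = rest (keyway in line with the mouth's x), growing clockwise seen from above, stop at 1.42. A spring pulls it back to 0 with 0.03 to 0.1 N m. The key has up to about 0.15 rad of play in it, so a key turned by 1.57 rad (a quarter) brings it to its stop.
- oil_bottle: bystander: white bottle with a black cap, 56 mm across, 150 mm tall; origin under its centre.
- wrench: bystander: steel wrench lying flat, 170 mm long along its x.
- seal_ring: bystander: black rubber ring, 80 mm across, 14 mm tall; origin under its centre.
- fitting: bystander: brass fitting, 28 mm across, 38 mm tall; origin under its centre.
- cup: bystander: steel cup, 70 mm across, 60 mm tall; origin under its centre.
- carton: bystander: cardboard box 70 x 100 x 50 mm; origin under its centre.
There are look-alikes about, which are no part of the job. There is more than one size of the part that bears mouth; the job needs the smaller.

How it is judged:
On the way, in this order (a step that is already met when the one before it is completed fails the run):
1. the guard is fully down (value of joint guard below 0.006 m), for 0.2 s.
2. the red key is fully home in the switch, not yet turned, guard still down (z of key in the frame of mouth between -0.004 and 0.003 m and horizontal distance between key and mouth below 0.004 m and angle between key's own z axis and vertical below 0.12 rad and value of joint guard below 0.006 m and value of joint plug below 0.4 rad), for 0.1 s.
3. the key has turned the cylinder a quarter, to its stop, held by the fingers (z of key in the frame of mouth between -0.004 and 0.003 m and horizontal distance between key and mouth below 0.004 m and angle between key's own z axis and vertical below 0.12 rad and value of joint guard below 0.006 m and value of joint plug above 1.2 rad and contact force between the fingers and key above 1 N), for 0.3 s.
At the end, for the whole second after the job is handed in: The guard is down (within 6 mm); the red key is fully home in the switch (shoulder within 3 mm of the top face, within 4 mm of the mouth's middle, upright) and its cylinder stands turned clockwise by more than 1.2 rad, held by the fingers (more than 1 N on the key) through the last second (all of step 3); the arm keeps its last pose, push and grip.
It fails at once if the blue key was moved by more than 30 mm (distance of spare_key from where it was at the start of the episode above 0.03 m).
It fails at once if another thing on the bench was moved by more than 30 mm (distance of any of oil_bottle, wrench, seal_ring, fitting, cup, carton from where it was at the start of the episode above 0.03 m).
It also fails if it takes over 72 s, if anything falls off the work surface, if the arm or the gripper's body presses on something with over 40 N, if the wrist force passes 120 N, or if a joint passes its speed limit or range.

## Working session

There is one attempt and no reset: what is moved stays moved. The work goes in short steps, Python scripts to look and compute and a tool call to move; the robot and the scene stay as the last step left them, time stands still between calls to the robot, and variables do not carry over. Pictures are saved under pics/ and viewed, at most 10 in all, crops included, and the job is handed in when it is done.

Besides the shell and the picture viewer there is one more tool, called after ">>>" by a JSON object that holds its "api" and its "payload". step_arm: Moves the arm, as the interface text tells. Scaled input: -1 to 1 covers 0.5 m each way for a shift and pi/4 rad each way for a turn. Its arguments: {"type":"object","properties":{"targets":{"type":"string"}},"required":["targets"]}

```bash
mkdir -p pics
cat > h.py <<'E'
import numpy as np, cv2
from workcell import bot
def K(n):
    i=bot.camera_info(n); f=192/np.tan(np.radians(i["vertical_fov"])/2)
    return np.array([[f,0,i["cx"]],[0,f,i["cy"]],[0,0,1.]]),np.array(i["D"],float),np.array(i["pose"],float)
def ray(n,uv):
    k,D,P=K(n); p=cv2.undistortPoints(np.array([[uv]],float),k,D)[0,0]
    return P[:3,3],P[:3,:3]@np.array([p[0],-p[1],-1.])
def atz(n,uv,z):
    o,d=ray(n,uv); return o+d*(z-o[2])/d[2]
def proj(n,X):
    k,D,P=K(n); c=(np.atleast_2d(X)-P[:3,3])@P[:3,:3]; c=c*[1,-1,-1]
    return cv2.projectPoints(c,np.zeros(3),np.zeros(3),k,D)[0][:,0]
def tri(uv1,uv2):
    o1,d1=ray("scene",uv1);o2,d2=ray("top",uv2)
    s=np.linalg.lstsq(np.stack([d1,-d2],1),o2-o1,rcond=None)[0]
    a,b=o1+s[0]*d1,o2+s[1]*d2
    return (a+b)/2,np.linalg.norm(a-b)
def save(n,f,crop=None,s=1):
    im=bot.camera(n)[:,:,::-1]
    if crop: im=im[crop[1]:crop[3],crop[0]:crop[2]]
    cv2.imwrite("pics/"+f,cv2.resize(im,None,fx=s,fy=s,interpolation=cv2.INTER_CUBIC))
E
python3 - <<'E'
from h import *
save("scene","s0.png",None,1.5);save("top","t0.png",None,1.5)
for n in("scene","top"):print(K(n))
o=bot.get_obs();print(o)
E
```

```text
(array([[422.63953802,   0.        , 253.99533761],
       [  0.        , 422.63953802, 195.38814895],
       [  0.        ,   0.        ,   1.        ]]), array([-0.09057226,  0.        ,  0.        ,  0.        ,  0.        ]), array([[ 0.59229255, -0.6866946 ,  0.42147367,  1.03834457],
       [ 0.80559715,  0.5139601 , -0.29471725, -0.37567507],
       [-0.0142399 ,  0.51409682,  0.85761395,  1.2415476 ],
       [ 0.        ,  0.        ,  0.        ,  1.        ]]))
(array([[348.27706561,   0.        , 255.09677638],
       [  0.        , 348.27706561, 183.2606583 ],
       [  0.        ,   0.        ,   1.        ]]), array([-0.10555099,  0.        ,  0.        ,  0.        ,  0.        ]), array([[-0.01702902,  0.99763308, -0.06662023,  0.38775675],
       [-0.99940486, -0.01898264, -0.02880247, -0.02759369],
       [-0.02999892,  0.06609011,  0.9973626 ,  1.43452903],
       [ 0.        ,  0.        ,  0.        ,  1.        ]]))
{'clock': 0.1, 'joint_pos': array([1.28503097e+00, 2.41370534e-01, 3.86344141e-03, 1.33522858e+00,
       6.99867552e-06, 1.57080635e+00]), 'joint_vel': array([ 0.00120912, -0.00167963,  0.0038999 , -0.00169265, -0.00089514,
       -0.0012479 ]), 'tau': array([ 4.36051077e-04, -3.73138404e+01,  2.53010184e+01,  1.08454170e-02,
        5.43495412e-05, -2.75164501e-05]), 'eef_pos': array([0.14078167, 0.47917157, 0.23048729]), 'tool_rot': array([ 1.42401904e-01,  9.89808445e-01, -9.59294462e-04, -1.41537452e-04]), 'ft_force': array([-0.27771541, -0.42052283,  0.59622738]), 'ft_torque': array([-0.00458071, -0.04565833,  0.0224394 ]), 'grasp_force': 0.0, 'grip_width': 0.08554509069371147}
```

View pics/s0.png

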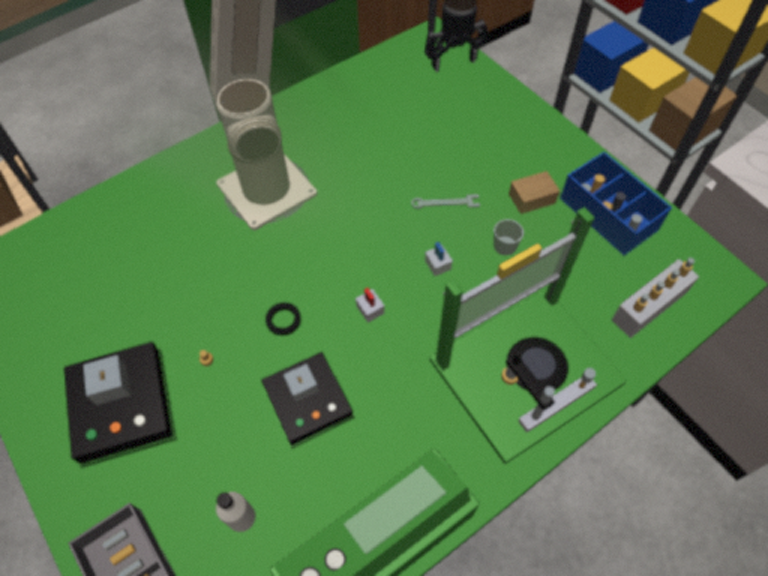

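View pics/t0.png

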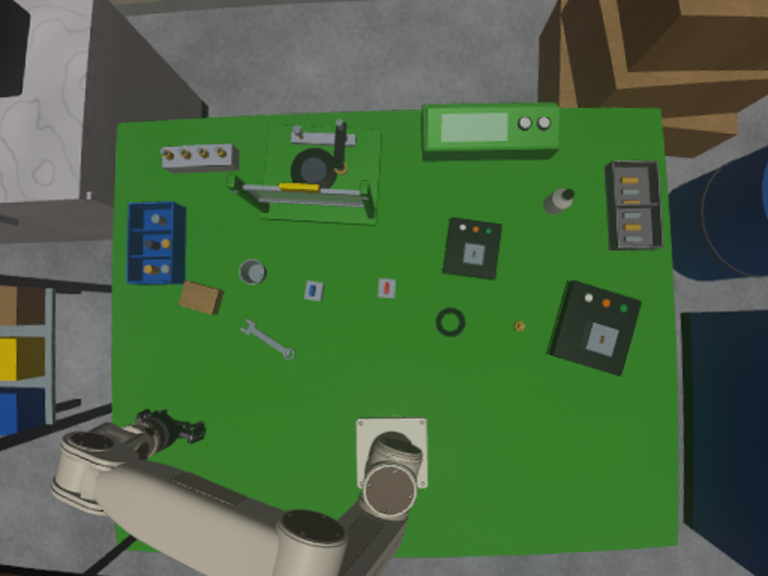

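The red key is at scene (369,297)/top (387,288) in the 1.5x view, and the blue one is at scene (438,250)/top (313,290). Switch look-alikes: the small box at scene (300,380)/top (474,254) and the large one at scene (102,377)/top (601,340). I choose the small box. The yellow handle is at scene (520,260)/top (299,187).

Run:
```python
from h import *
s=bot.camera("scene")[:,:,::-1];t=bot.camera("top")[:,:,::-1]
cv2.imwrite("pics/sf.png",s);cv2.imwrite("pics/tf.png",t)
def c(im,x,y,w,h,k): return cv2.resize(im[y:y+h,x:x+w],None,fx=k,fy=k,interpolation=cv2.INTER_CUBIC)
# each tile 400x300 from 50x37.5 at 8x / handle wide 100x75 at 4x
A=c(s,221,182,50,36,8);B=c(t,233,174,50,36,8)
C=c(s,175,236,50,36,8);D=c(t,291,152,50,36,8)
cv2.imwrite("pics/c1.png",np.vstack([np.hstack([A,B]),np.hstack([C,D])]))
# colour centroids
for n,im in(("s",s),("t",t)):
    h=cv2.cvtColor(im,cv2.COLOR_BGR2HSV)
    for nm,lo,hi,box in(("red",(0,150,90),(8,255,255),{"s":(230,180,265,215),"t":(245,180,270,205)}[n]),
                        ("yel",(20,130,90),(32,255,255),{"s":(320,155,370,190),"t":(180,115,220,132)}[n])):
        x0,y0,x1,y1=box;m=cv2.inRange(h[y0:y1,x0:x1],lo,hi)
        ys,xs=np.nonzero(m);print(n,nm,len(xs),xs.mean()+x0,ys.mean()+y0,xs.min()+x0,xs.max()+x0,ys.min()+y0,ys.max()+y0, cv2.minAreaRect(np.stack([xs+x0,ys+y0],1).astype(np.float32)))
```

```text
s red 21 245.61904761904762 196.14285714285714 243 248 193 199 ((245.65382385253906, 196.23072814941406), (7.211102485656738, 2.4961509704589844), 56.3099365234375)
s yel 256 345.80859375 173.296875 332 360 163 184 ((346.123046875, 173.2153778076172), (8.434361457824707, 33.241302490234375), 60.2551155090332)
t red 9 257.3333333333333 191.0 257 258 189 194 ((257.5, 191.5), (5.0, 1.0), 90.0)
t yel 135 199.24444444444444 124.32592592592593 186 212 122 127 ((199.0, 124.5), (5.0, 26.0), 90.0)
```

View pics/c1.png

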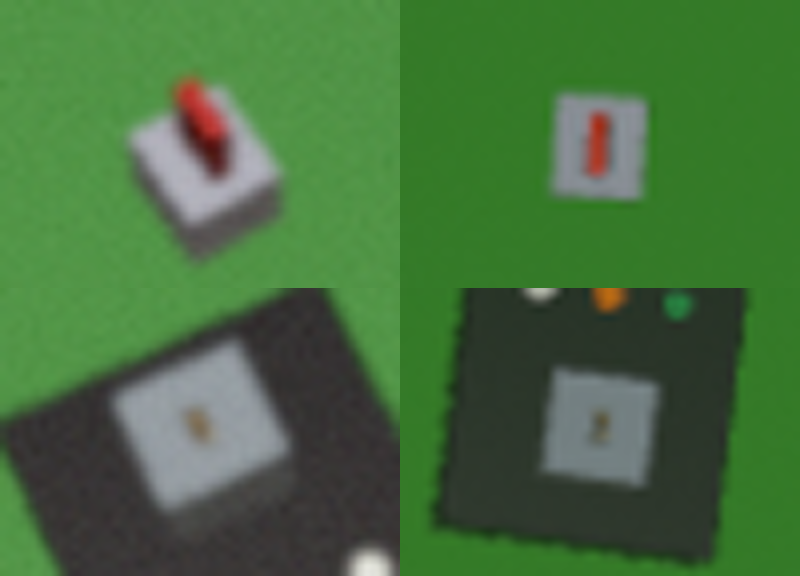

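The crop shows the red key along the block's long side, roughly world x. It also shows the small tower with its brown keyway at scene about (199.3,252.7) and top about (315.7,169). Next I'll fit these precisely.

```bash
cat >> h.py <<'E'
def rectmodel(x,y,yaw,z,a,b):
    c,s=np.cos(yaw),np.sin(yaw)
    return np.array([[x+c*i*a/2-s*j*b/2,y+s*i*a/2+c*j*b/2,z] for i,j in((1,1),(1,-1),(-1,-1),(-1,1))])
E
python3 - <<'E'
from h import *
from scipy.optimize import least_squares
def un(x,y,ox,oy,k=8): return ((x+.5)/k-.5+ox,(y+.5)/k-.5+oy)
tow_t=[un(x-400,y-288,291,152) for x,y in((553,367),(660,380),(647,487),(541,473))]
tow_s=[un(x,y-288,175,236) for x,y in((110,395),(238,338),(290,450),(168,515))]
blk_t=[un(x-400,y,233,174) for x,y in((555,93),(647,98),(641,200),(550,195))]
blk_s=[un(x,y,221,182) for x,y in((127,137),(215,90),(283,175),(192,222))]
def fit(t,s,z,a,b):
    for n,p in(("top",t),("scene",s),("both",0)):
        def r(q):
            m=rectmodel(*q,z,a,b);out=[]
            for nn,pp in(("top",t),("scene",s)):
                if n in(nn,"both"):
                    e=proj(nn,m)[:,None]-np.array(pp)[None]
                    d=(e**2).sum(-1);out+=list(e[np.arange(4),d.argmin(1)].ravel())
            return out
        x0=np.r_[atz("top",np.mean(t,0),z)[:2],-.1]
        f=least_squares(r,x0);print(n,f.x.round(4),"rms",np.sqrt(np.mean(np.square(f.fun))).round(2))
print("tower");fit(tow_t,tow_s,.081,.05,.05)
print("block");fit(blk_t,blk_s,.036,.05,.044)
print("hole",atz("top",un(200,139,291,152),.081),atz("scene",un(198,137,175,236),.081))
print("redtop",atz("top",(257.5,191.5),.074))
# key axis from red top crop ends
print(atz("top",un(199,113,233,174),.074),atz("top",un(197,177,233,174),.074))
P,e=tri((345.8,172),(199.2,124.5));print("handle",P,e)
print([atz("top",(u,124.5),P[2]) for u in(186,212)])
# posts in scene/top 1.5x picture: tops
for a,b in(((451,288),(364,184)),((584,216),(234,183))):
    print("post",tri(np.array(a)/1.5,np.array(b)/1.5))
E
```

```text
tower
top [ 0.5298 -0.2255 -0.1459] rms 0.32
scene [ 0.5311 -0.2237 -0.1541] rms 0.39
both [ 0.5306 -0.2243 -0.1508] rms 0.42
block
top [ 0.4463  0.0044 -0.072 ] rms 0.22
scene [ 0.4476  0.0049 -0.0572] rms 0.22
both [ 0.4471  0.0047 -0.0637] rms 0.26
hole [ 0.52965525 -0.22534511  0.081     ] [ 0.53064654 -0.22491968  0.081     ]
redtop [0.44617376 0.00284721 0.074     ]
[0.46110413 0.00283104 0.074     ] [0.42982386 0.00435411 0.074     ]
handle [0.66408879 0.18898833 0.29938269] 0.0008441585783040934
[array([0.66521995, 0.2333441 , 0.29938269]), array([0.66257398, 0.14553093, 0.29938269])]
post (array([0.65594837, 0.03848246, 0.33429173]), np.float64(0.005551034894228751))
post (array([0.674541  , 0.33336756, 0.3202142 ]), np.float64(0.008284969720114116))
```

>>> {"api": "step_arm", "payload": {"targets": "-1 0 0 0.3 0 0 0; -1 0 0 0.3 0 0 0; -1 0 0 0.3 0 0 0; -1 0 0 0.3 0 0 0; -1 0.44 -0.24 0.3 0 0 0.28; -1 0.44 -0.24 0.3 0 0 0.28; -1 0.44 -0.24 0.3 0 0 0.28; -1 0.44 -0.24 0.3 0 0 0.28; -1 0.44 -0.24 0.3 0 0 0.28; -1 0.44 -0.24 0.3 0 0 0.28"}}

```text
clock: 1.03
eef_pos: [0.3555, 0.3622, 0.3813]
tool_rot: [0.033, 0.999, 0.0, -0.0]
ft_force: [-0.4, 1.0, 0.4]
grip_width: 0.0
grasp_force: 0.0
```

>>> {"api": "step_arm", "payload": {"targets": "-1 0.606 -0.342 0 0 0 0; -1 0.606 -0.342 0 0 0 0; -1 0.606 -0.342 0 0 0 0; -1 0.606 -0.342 0 0 0 0; -1 0.606 -0.342 0 0 0 0; -1 0.606 -0.342 0 0 0 0; -1 0.606 -0.342 0 0 0 0; -1 0.606 -0.342 0 0 0 0; -1 0.606 -0.342 0 0 0 0; -1 0.606 -0.342 -0.02 0 0 0"}}

```text
clock: 1.87
eef_pos: [0.6639, 0.1896, 0.367]
tool_rot: [0.036, 0.999, -0.0, 0.001]
ft_force: [0.5, 0.6, -0.9]
grip_width: 0.0003
grasp_force: 0.0
```

Run:
```python
from h import *
s=bot.camera("scene")[:,:,::-1];t=bot.camera("top")[:,:,::-1]
k=lambda i:cv2.resize(i,(400,300),interpolation=cv2.INTER_CUBIC)
cv2.imwrite("pics/g.png",np.hstack([k(s[110:230,270:430]),k(t[60:180,120:280])]))
print(bot.get_obs()["eef_pos"],bot.get_obs()["joint_pos"])
```

```text
[0.6582774  0.19132188 0.36558692] [2.82785367e-01 7.47364505e-01 1.17031287e+00 2.00216586e+00
 1.41176000e-04 3.50810980e-01]
```

View pics/g.png

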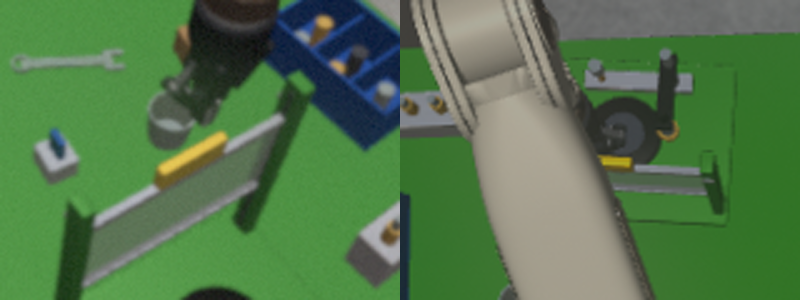

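The left half shows the closed fingers hovering above the yellow handle, with the pane still raised; in the right half the arm covers the handle. I'll push down now.

>>> {"api": "step_arm", "payload": {"targets": "-1 0.006 0 -0.05 0 0 0; -1 0.006 0 -0.1 0 0 0; -1 0.006 0 -0.14 0 0 0; -1 0.006 0 -0.18 0 0 0; -1 0.006 0 -0.22 0 0 0; -1 0.006 0 -0.26 0 0 0; -1 0.006 0 -0.29 0 0 0; -1 0.006 0 -0.31 0 0 0; -1 0.006 0 -0.33 0 0 0; -1 0.006 0 -0.33 0 0 0"}}

```text
clock: 2.8
eef_pos: [0.6589, 0.1929, 0.2062]
tool_rot: [0.032, 0.999, -0.0, -0.0]
ft_force: [-0.3, -0.6, -0.7]
grip_width: 0.0001
grasp_force: 0.0
```

>>> {"api": "step_arm", "payload": {"targets": "-1 0 0 -0.004 0 0 0; -1 0 0 -0.008 0 0 0; -1 0 0 -0.012 0 0 0; -1 0 0 -0.012 0 0 0"}}

```text
clock: 3.13
eef_pos: [0.6597, 0.193, 0.2021]
tool_rot: [0.033, 0.999, 0.001, 0.0]
ft_force: [-4.1, -0.7, 6.7]
grip_width: 0.0001
grasp_force: 3.5
```

>>> {"api": "step_arm", "payload": {"targets": "-1 0 0 -0.006 0 0 0; -1 0 0 -0.01 0 0 0; -1 0 0 -0.01 0 0 0; -1 0 0 -0.01 0 0 0"}}

```text
clock: 3.47
eef_pos: [0.6598, 0.193, 0.2019]
tool_rot: [0.033, 0.999, 0.001, 0.002]
ft_force: [-10.7, -1.6, 22.6]
grip_width: -0.0001
grasp_force: 10.9
```

Run:
```python
from h import *
s=bot.camera("scene")[:,:,::-1];t=bot.camera("top")[:,:,::-1]
k=lambda i:cv2.resize(i,(400,300),interpolation=cv2.INTER_CUBIC)
cv2.imwrite("pics/g2.png",np.hstack([k(s[110:230,270:430]),k(t[60:180,120:280])]))
```

```text
(no output)
```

View pics/g2.png

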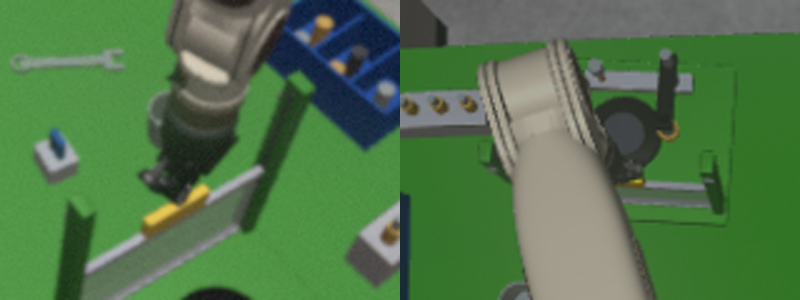

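The guard is fully down: the handle sits well below the post tops, and the stop gives 22 N at z = 0.202. Moving to the red key.

>>> {"api": "step_arm", "payload": {"targets": "-1 0 0 0.08 0 0 0; -1 0 0 0.16 0 0 0; -1 0 0 0.2 0 0 0; 0.3 -0.43 -0.37 0.1 0 0 0; 0.3 -0.43 -0.37 0.1 0 0 0; 0.3 -0.43 -0.37 0.1 0 0 0; 0.3 -0.43 -0.37 0.1 0 0 0; 0.3 -0.43 -0.37 0.1 0 0 0; 0.3 -0.43 -0.37 0 0 0 0; 0.3 -0.43 -0.37 -0.1 0 0 0"}}

```text
clock: 4.4
eef_pos: [0.4669, 0.0245, 0.1999]
tool_rot: [0.034, 0.999, -0.0, 0.004]
ft_force: [1.5, -0.7, 0.3]
grip_width: 0.0553
grasp_force: 0.0
```

>>> {"api": "step_arm", "payload": {"targets": "0.3 0 0 0 0 0 0; 0.3 0 0 0 0 0 0; 0.3 0 0 0 0 0 0; 0.3 0 0 0 0 0 0"}}

```text
clock: 4.73
eef_pos: [0.4705, 0.0268, 0.1998]
tool_rot: [0.033, 0.999, 0.0, 0.003]
ft_force: [0.8, -0.2, -0.1]
grip_width: 0.0554
grasp_force: 0.0
```

Run:
```python
from h import *
s=bot.camera("scene")[:,:,::-1];t=bot.camera("top")[:,:,::-1]
k=lambda i:cv2.resize(i,(400,300),interpolation=cv2.INTER_CUBIC)
cv2.imwrite("pics/k.png",np.hstack([k(s[142:232,185:305]),k(t[142:232,200:320])]))
o=bot.get_obs();print(o["eef_pos"],o["tool_rot"],o["joint_pos"],o["ft_force"])
print(proj("scene",o["eef_pos"]),proj("scene",[[.4467,.004,.074]]))
```

```text
[0.47022722 0.02691852 0.19965268] [3.24696915e-02 9.99468711e-01 2.70761803e-04 2.81808603e-03] [ 5.71609325e-02  1.96002662e-01 -1.35999852e-01  1.23313179e+00
  3.48191682e-05  1.22112091e-01] [-0.09898018  0.26462465  0.17152915]
[[254.8977495  174.65806174]] [[245.33057228 195.02076848]]
```

View pics/k.png

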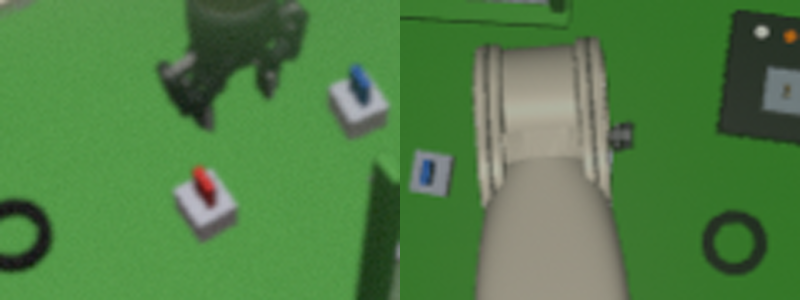

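Both fingers hover above and slightly behind the red key, at crop (205,185). The blue block at (360,100) is clear of them.

>>> {"api": "step_arm", "payload": {"targets": "0.3 -0.047 -0.046 0 0 0 0; 0.3 -0.047 -0.046 -0.07 0 0 0; 0.3 -0.047 -0.046 -0.14 0 0 0; 0.3 -0.047 -0.046 -0.18 0 0 0; 0.3 -0.047 -0.046 -0.2 0 0 0; 0.3 -0.047 -0.046 -0.2 0 0 0"}}

```text
clock: 5.33
eef_pos: [0.4435, 0.0036, 0.096]
tool_rot: [0.033, 0.999, -0.0, -0.001]
ft_force: [-0.5, 0.1, 0.1]
grip_width: 0.0557
grasp_force: 0.0
```

Run:
```python
from h import *
o=bot.get_obs();print(o["eef_pos"],o["tool_rot"],o["ft_force"])
```

```text
[0.44350556 0.00360083 0.09603627] [ 3.25470776e-02  9.99469474e-01 -5.40013402e-05 -1.20609943e-03] [-0.47172117  0.14630513  0.14464778]
```

>>> {"api": "step_arm", "payload": {"targets": "0.3 0.006 0 -0.04 0 0 0; 0.3 0.006 0 -0.08 0 0 0; 0.3 0.006 0 -0.1 0 0 0; 0.3 0.006 0 -0.104 0 0 0; 0.3 0.006 0 -0.104 0 0 0"}}

```text
clock: 5.75
eef_pos: [0.4479, 0.0035, 0.0461]
tool_rot: [0.033, 0.999, 0.0, 0.001]
ft_force: [-0.3, -0.2, 0.5]
grip_width: 0.0552
grasp_force: 0.0
```

>>> {"api": "step_arm", "payload": {"targets": "-1 0 0 0 0 0 0; -1 0 0 0 0 0 0; -1 0 0 0 0 0 0; -1 0 0 0 0 0 0; -1 0 0 0 0 0 0; -1 0 0 0 0 0 0; -1 0 0 0 0 0 0"}}

```text
clock: 6.33
eef_pos: [0.4474, 0.0039, 0.0464]
tool_rot: [0.033, 0.999, 0.001, 0.001]
ft_force: [-0.1, 3.1, 5.9]
grip_width: 0.009
grasp_force: 60.3
```

Grip width is 9 mm on the 10 mm head, so it's grasped. Lifting slowly, then carrying it to the switch.

>>> {"api": "step_arm", "payload": {"targets": "-1 0 0 0.02 0 0 0; -1 0 0 0.06 0 0 0; -1 0 0 0.12 0 0 0; -1 0 0 0.18 0 0 0; -1 0 0 0.24 0 0 0; -1 0.05 -0.14 0.24 0 0 -0.05; -1 0.08 -0.22 0.24 0 0 -0.108; -1 0.11 -0.3 0.24 0 0 -0.108; -1 0.14 -0.38 0.24 0 0 -0.108; -1 0.166 -0.456 0.24 0 0 -0.108"}}

```text
clock: 7.17
eef_pos: [0.5179, -0.1946, 0.1653]
tool_rot: [0.075, 0.997, -0.0, -0.0]
ft_force: [0.9, 1.1, 0.2]
grip_width: 0.009
grasp_force: 59.5
```

>>> {"api": "step_arm", "payload": {"targets": "-1 0 0 0 0 0 0; -1 0 0 0 0 0 0; -1 0 0 0 0 0 0; -1 0 0 0 0 0 0"}}

```text
clock: 7.5
eef_pos: [0.5171, -0.1915, 0.1651]
tool_rot: [0.075, 0.997, 0.0, -0.001]
ft_force: [0.6, 0.8, -1.0]
grip_width: 0.0088
grasp_force: 59.6
```

Run:
```python
from h import *
s=bot.camera("scene")[:,:,::-1];t=bot.camera("top")[:,:,::-1]
k=lambda i:cv2.resize(i,(400,300),interpolation=cv2.INTER_CUBIC)
cv2.imwrite("pics/m.png",np.hstack([k(s[206:281,160:260]),k(t[122:197,266:366])]))
o=bot.get_obs();print(o["eef_pos"],o["tool_rot"],o["joint_pos"],o["ft_force"],o["grip_width"])
```

```text
[ 0.51751827 -0.19116099  0.1655731 ] [ 7.43726807e-02  9.97230486e-01  1.46092533e-05 -2.50019081e-04] [-3.53774223e-01  3.78217756e-01  2.29016034e-02  1.21596889e+00
 -1.09781721e-04 -2.04891362e-01] [ 0.39283809  0.49107271 -1.29461383] 0.008840123739924407
```

View pics/m.png

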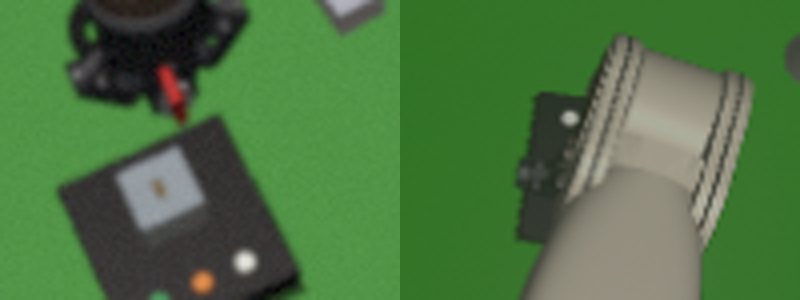

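The red key hangs upright between the fingers at crop (172,95), behind the small tower. The tower's keyway is at crop (158,187). Moving over the mouth.

>>> {"api": "step_arm", "payload": {"targets": "-1 0.027 -0.067 0 0 0 0; -1 0.027 -0.067 0 0 0 0; -1 0.027 -0.067 -0.04 0 0 0; -1 0.027 -0.067 -0.07 0 0 0; -1 0.027 -0.067 -0.075 0 0 0; -1 0.027 -0.067 -0.075 0 0 0; -1 0.027 -0.067 -0.075 0 0 0"}}

```text
clock: 8.18
eef_pos: [0.5317, -0.2254, 0.1287]
tool_rot: [0.075, 0.997, -0.0, 0.0]
ft_force: [-0.2, 0.1, -1.0]
grip_width: 0.0088
grasp_force: 59.6
```

Run:
```python
from h import *
o=bot.get_obs();print(o["eef_pos"],o["tool_rot"],o["joint_pos"],o["ft_force"])
s=bot.camera("scene")[:,:,::-1]
im=s[222:272,165:232].copy()
im=cv2.resize(im,None,fx=10,fy=10,interpolation=cv2.INTER_CUBIC)
p=o["eef_pos"]; 
from scipy.spatial.transform import Rotation as R
r=R.from_quat(o["tool_rot"]).as_matrix()
kx=np.array([r[0,0],r[1,0],0])
c=p-[0,0,.0104]
def d(X,col):
    for q in proj("scene",X): cv2.circle(im,tuple(int(v) for v in ((q-[165,222]+.5)*10)),3,col,-1)
d([c+[0,0,-.028]+a*kx*.006 for a in(-1,1)]+[c+[0,0,-.0065]+a*kx*.006 for a in(-1,1)],(255,0,255))
d([c+a*kx*.015 for a in(-1,1)]+[c+[0,0,.038]+a*kx*.015 for a in(-1,1)],(255,255,0))
d(rectmodel(.5306,-.2243,-.1508,.081,.05,.05),(0,255,255));d(rectmodel(.5306,-.2243,-.1508,.081,.014,.006),(0,255,0))
cv2.imwrite("pics/n.png",im)
```

```text
[ 0.53170925 -0.22539408  0.12870508] [ 7.47998802e-02  9.97198518e-01 -1.24484581e-04  2.80876555e-04] [-4.00913211e-01  4.53043027e-01  3.76474441e-02  1.15478884e+00
 -5.59246718e-05 -2.51173606e-01] [-0.19996796  0.08529739 -0.97813529]
```

View pics/n.png

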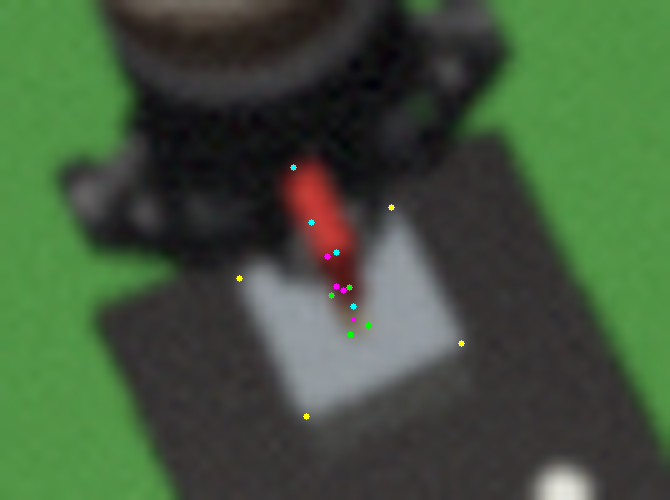

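The projected key blade (magenta) falls on the keyway (green), and the model matches the picture to within about half a pixel. Descending gently.

>>> {"api": "step_arm", "payload": {"targets": "-1 -0.001 0 -0.01 0 0 0; -1 -0.001 0 -0.016 0 0 0; -1 -0.001 0 -0.02 0 0 0; -1 -0.001 0 -0.024 0 0 0; -1 -0.001 0 -0.028 0 0 0; -1 -0.001 0 -0.028 0 0 0"}}

```text
clock: 8.73
eef_pos: [0.5306, -0.2259, 0.1134]
tool_rot: [0.075, 0.997, 0.0, -0.0]
ft_force: [-0.5, -0.2, 0.7]
grip_width: 0.0092
grasp_force: 59.6
```

It's in by 6 mm with no resistance. Continuing down.

>>> {"api": "step_arm", "payload": {"targets": "-1 0 0 -0.006 0 0 0; -1 0 0 -0.01 0 0 0; -1 0 0 -0.014 0 0 0; -1 0 0 -0.018 0 0 0; -1 0 0 -0.018 0 0 0"}}

```text
clock: 9.15
eef_pos: [0.5309, -0.226, 0.1046]
tool_rot: [0.075, 0.997, -0.0, -0.0]
ft_force: [-0.4, -0.5, -1.1]
grip_width: 0.0088
grasp_force: 59.4
```

>>> {"api": "step_arm", "payload": {"targets": "-1 0 0 -0.004 0 0 0; -1 0 0 -0.008 0 0 0; -1 0 0 -0.012 0 0 0; -1 0 0 -0.016 0 0 0; -1 0 0 -0.016 0 0 0"}}

```text
clock: 9.57
eef_pos: [0.5316, -0.2261, 0.0987]
tool_rot: [0.075, 0.997, -0.0, 0.001]
ft_force: [0.0, 0.6, 5.0]
grip_width: 0.0091
grasp_force: 60.5
```

>>> {"api": "step_arm", "payload": {"targets": "-1 0 0 -0.006 0 0 0.04; -1 0 0 -0.01 0 0 -0.04; -1 0 0 -0.014 0 0 0.04; -1 0 0 -0.018 0 0 -0.04; -1 0 0 -0.02 0 0 0.04; -1 0 0 -0.022 0 0 -0.04; -1 0 0 -0.022 0 0 0; -1 0 0 -0.022 0 0 0"}}

```text
clock: 10.23
eef_pos: [0.5319, -0.2259, 0.0913]
tool_rot: [0.075, 0.997, -0.0, 0.002]
ft_force: [-6.9, 4.5, 26.6]
grip_width: 0.009
grasp_force: 63.7
```

>>> {"api": "step_arm", "payload": {"targets": "-1 0 0 -0.003 0 0 0.04; -1 0 0 -0.003 0 0 -0.04; -1 0 0 -0.003 0 0 0; -1 0 0 -0.003 0 0 0"}}

```text
clock: 10.57
eef_pos: [0.5319, -0.2259, 0.0913]
tool_rot: [0.075, 0.997, -0.001, 0.003]
ft_force: [-10.1, 5.4, 33.6]
grip_width: 0.0091
grasp_force: 64.8
```

Run:
```python
from h import *
o=bot.get_obs();print(o["eef_pos"],o["tool_rot"],o["joint_pos"],o["ft_force"],o["ft_torque"])
save("scene","p.png",(165,222,232,272),8)
```

```text
[ 0.53193952 -0.22594451  0.09127734] [ 7.48101285e-02  9.97193596e-01 -5.09090475e-04  2.84916698e-03] [-4.02119510e-01  4.82268344e-01 -2.04390163e-02  1.06236574e+00
  8.67461737e-04 -2.52356229e-01] [-10.14875296   5.40096126  33.57710895] [ 1.33563568  2.58435345 -0.05339567]
```

View pics/p.png

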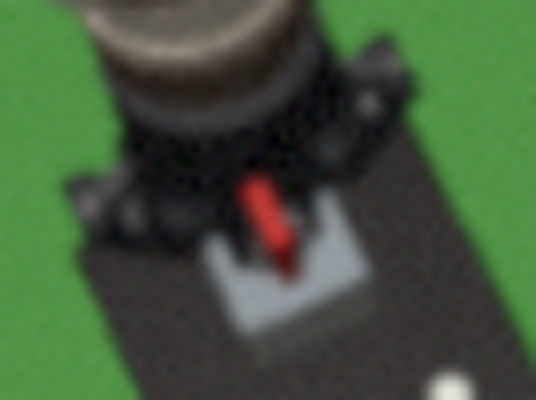

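The head's shoulder sits on the tower's top face, and a hard stop at z = 0.0913 matches the predicted home height of 0.0914. I'll ease the push and turn clockwise.

>>> {"api": "step_arm", "payload": {"targets": "-1 0 0 0.006 0 0 0; -1 0 0 0.006 0 0 -0.15; -1 0 0 0.006 0 0 -0.3; -1 0 0 0.006 0 0 -0.45; -1 0 0 0.006 0 0 -0.6; -1 0 0 0.006 0 0 -0.75; -1 0 0 0.006 0 0 -0.9; -1 0 0 0.006 0 0 -1; -1 0 0 0.006 0 0 -1"}}

```text
clock: 11.37
eef_pos: [0.5309, -0.2264, 0.0914]
tool_rot: [0.452, 0.892, -0.0, 0.001]
ft_force: [-7.6, 1.7, 20.4]
grip_width: 0.009
grasp_force: 62.8
```

>>> {"api": "step_arm", "payload": {"targets": "-1 0 0 0 0 0 -0.15; -1 0 0 0 0 0 -0.3; -1 0 0 0 0 0 -0.45; -1 0 0 0 0 0 -0.6; -1 0 0 0 0 0 -0.75; -1 0 0 0 0 0 -0.9; -1 0 0 0 0 0 -1; -1 0 0 0 0 0 -1; -1 0 0 0 0 0 -1; -1 0 0 0 0 0 -1"}}

```text
clock: 12.2
eef_pos: [0.5296, -0.2265, 0.0914]
tool_rot: [0.759, 0.652, -0.001, 0.001]
ft_force: [-10.5, 2.1, 23.5]
grip_width: 0.009
grasp_force: 63.1
```

Run:
```python
from h import *
o=bot.get_obs();print(o["eef_pos"],o["tool_rot"],o["joint_pos"],o["ft_force"],o["ft_torque"])
save("scene","q.png",(165,222,232,272),8)
```

```text
[ 0.52961209 -0.22650282  0.09141237] [ 7.58518634e-01  6.51650483e-01 -8.37966865e-04  6.54519675e-04] [-0.40303876  0.48253101 -0.01959636  1.06823585 -0.00208201  1.3190358 ] [-10.49879868   2.1178903   23.52619219] [ 0.49044812  2.53705683 -0.00484555]
```

View pics/q.png

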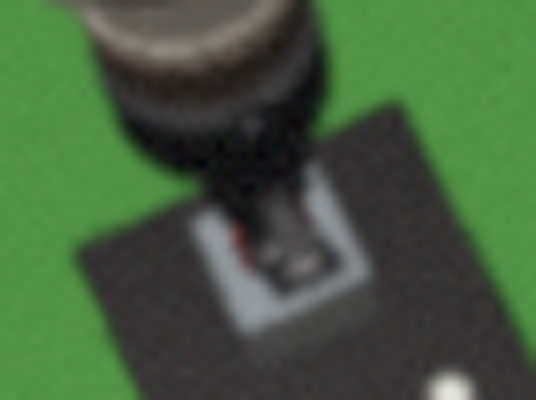

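The fingers and key have turned a full 90° while z stays at home. I'll add a small margin, hold, and hand in.

>>> {"api": "step_arm", "payload": {"targets": "-1 0 0 0 0 0 -0.06; -1 0 0 0 0 0 -0.06; -1 0 0 0 0 0 -0.06; -1 0 0 0 0 0 -0.06; -1 0 0 0 0 0 -0.06; -1 0 0 0 0 0 -0.06"}}

```text
clock: 12.75
eef_pos: [0.5295, -0.2265, 0.0914]
tool_rot: [0.774, 0.634, -0.001, 0.001]
ft_force: [-10.4, 2.4, 23.3]
grip_width: 0.009
grasp_force: 63.2
```

Run:
```python
from h import *
o=bot.get_obs();print(o["eef_pos"],o["tool_rot"],o["ft_force"],o["ft_torque"],o["grasp_force"])
print(bot.job_done())
```

```text
[ 0.52952134 -0.22647109  0.09136524] [ 7.73593055e-01  6.33681845e-01 -8.79608793e-04  5.75585336e-04] [-10.40708601   2.40195301  23.29315578] [0.44404233 2.57828447 0.10208171] 63.17313551902771
the job is handed in; nothing more can be done
None
```

Job handed in at about 13 s: the guard is down, and the red key is home in the small switch, turned about 93° clockwise and still gripped at 63 N; the hand-in returned no verdict, and the cylinder angle was not read directly.

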